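# Clamp the harmonica comb in the filing jig

### The arm

A 6-joint arm with a two-finger parallel gripper is mounted at the origin on the work surface. World frame = base frame: x ahead of the robot, y to its left, z up, the work surface at z = 0. Lengths are in m, angles in degrees, forces in N, time in s.
With the tool pointing down it reaches from about 0.375 to 0.9 m from the base axis. Payload 3.1 kg.
Tool frame: the origin (TCP) lies at the very end of the fingers, on their centre line; the grasp point (between the pads) lies bot.grip_point_offset behind it (bot.grip_point_offset is the distance from the TCP to the grasp point, in m); z points along the fingers, y is the line along which they close (so a half turn about z gives the same grasp; the last joint's range is limited). The gripper opens to 87 mm and grips with 3 to 60 N. Pads are 19 mm wide; open, the fingers measure 117 mm over their backs; the gripper's body (75 mm by 190 mm) begins 51 mm behind the grasp point.
Start: joints at [62.252, 30.224, 82.088, -0, 67.689, -10.227], TCP at [0.188, 0.596, 0.195] pointing down, gripper open.
Joint ranges: [-176.69, 176.69], [-43.24, 126.21], [12.49, 139.97], [-82, 262], [0, 151.66], [-163.58, 163.58]. Speed limits (degrees/s): [159.86, 159.86, 180, 180, 180, 180].

### API

Orientations are given as a 3x3 rotation matrix whose columns are the frame's x, y, z axes.
In Python, from rig import bot, viewer, ticket gives the robot as it stands.
- The arm moves only by the tool servo_tool, never from a script. Its argument "targets" is a list of rows, each an object with "offset": the shift along the tool's x, y, z in m, a list of three; "dr": the turn, a rotation vector about the tool's x, y, z in degrees, a list of three. In form: [{"offset": [x, y, z], "dr": [ax, ay, az]}, ...]. A call has 1 to 20 rows; each row is the pose to reach, as a shift and turn from the pose commanded when the call began, along the tool's axes at that moment; what a row does not reach only later rows make up. A row lasts 1/12 s, in which the tool goes at most 41.7 mm and 7.16 degrees, less where a joint would pass 70% of its speed; a pose out of reach is approached as far as the arm can. A call with a gripper value outside its range is refused whole. "gripper" is the gripper command: -1 is fully open, 1 is shut, values between are in proportion, set as the call begins (left out, the last holds). The fingers move at their own pace and stop on an object; the grip force is fixed at half the most. Time passes only in rows, so rows that repeat a pose let the fingers close. It gives the time, the measured TCP pose, the force, the opening and the grip force at its end, in the units of the state.
- bot.read_state(): the state, without advancing time (a new reading comes with each control period).
- viewer.capture(name): name is "scene" or "top" or "wrist"; returns a dict with "color" (384x512x3 uint8, red, green, blue), "camera_matrix" (3x3 intrinsics, pixels), "R" (3x3) and "t" (3): a world point X has camera coordinates R X + t. Camera axes: x right, y down, z forward; pixel columns grow to the right and rows downward; lengths in m; the calibration is good to about 2 mm. A picture is of the moment at which its call begins. There is no depth.
- ticket.hand_in(): hands the job in; it is judged then, once.
The state is a dict: "time_s": time; "joint_positions": joint angles; "qvel": joint speeds; "tau": joint torques, N m; "position": TCP position; "tcp_rot": TCP orientation; "force": force on the tool from outside, world axes, zero at the start; "moment": the same for the moment, N m; "opening": opening from 0.0 (shut) to 1.0 (fully open); "grasp_force": force on a finger pad.
Only numpy, scipy, OpenCV 4.12 (cv2) and the standard library are available. Lean on these libraries where they do the work, as an engineer would, in place of code of your own. Each camera call takes 0.05 s, during which the arm holds its last target. There are 200 camera calls.

### The job

The gray comb lies loose on the plywood filing jig. With a fingertip, slide it along the board until its end rests against the end pin, then push the cam lever round with one finger until it comes up against its stop, so that the cam clamps the comb tight against the two side pins. Do not lift the comb at any time, and leave the reed plate, cover plate, screw jar and screwdriver where they are.

Things in the scene. Friction and masses are not known exactly. Their poses are not given: they have to be found in the camera images.
- jig: plywood filing jig, 110 x 225 x 12 mm, screwed to the bench. Origin on the bench, under the place of the seated comb's centre; board spans x -65..45, y -92..132 mm, top at z = 12 mm. Upright 6 mm pins stand out of it: end pin at (0, -69), side pins at (17, -50) and (17, 50), cam pivot at (-35, 0). +x points from the cam to the side pins, -y along the comb to the end pin.
- comb: loose gray acrylic comb, 28 (x) x 132 (y) x 8 (z) mm, 30 g; solid spine on its -x edge, cells open to +x. Origin: centre of its underside. Lies flat on the board, about parallel to the jig's y, between cam and side pins with 2 to 3 mm of play, 15 to 40 mm short of the end pin. Seated and clamped, its origin is at x = y = 0, z = 12 mm in the jig frame, within about 1 mm.
- comb_tail (a point): centre of the comb's +y end face (the end away from the end pin), 4 mm above the board; push it towards the jig's -y to slide the comb to the end pin
- end_pin (a point): centre of the top of the end pin, 6 mm above the board; the comb's -y end face rests against the pin, 3 mm from this point
- cam_lever: steel cam and lever turning level about the upright pivot; origin on the pivot at the board's top. Round eccentric, 18 mm radius, 7 mm high; hub 18 mm across, 22 mm high; round rod 9 mm thick, rising from 15 mm above the board at the hub to 35 mm at its end 90 mm out; black ball knob 23 mm across at 95 mm.
- cam_pivot (a point): the pivot axis of the cam lever, at the board's top
- lever_rod (a point): point on the rod's centre line 65 mm out from the pivot, 29 mm above the board (41 mm above the bench): a good place to push, sideways and square to the rod
- lever_knob (a point): centre of the ball knob, 95 mm out from the pivot, 36 mm above the board (48 mm above the bench)
- cam_turn (a joint): turn of the cam lever, rad, growing clockwise from above. 0: open, rod pointing to the jig's -x (and 10 degrees towards -y). 1.75: home against its stop, rod parallel to the comb, pointing to the jig's +y. Starts at 0 to 0.4. Stiff hinge (about 1 N at the rod), stays where it is left; from about 1.45 the cam squeezes the comb, which takes a few N more; it does not spring back.
- reed_plate: bystander: loose brass reed plate, 132 x 30 x 2 mm, lying beyond the side pins
- cover_plate: bystander: loose nickel cover plate, 130 x 32 x 12 mm, lying past the end-pin end of the board
- screw_jar: bystander: small glass screw jar, 42 mm across, 45 mm high, standing beyond the board
- screwdriver: bystander: screwdriver with dark wooden handle, 170 mm long, lying beyond the board
- side_pin_a (a point): centre of the top of the side pin nearer the end pin, at (17, -50) mm in the jig frame, 6 mm thick, 6 mm above the board
- side_pin_b (a point): centre of the top of the other side pin, at (17, 50) mm in the jig frame, 6 mm thick, 6 mm above the board
- stop_pin (a point): centre of the top of the lever's stop pin, at (-28, 34) mm in the jig frame, 6 mm thick, 27 mm above the board; the rod comes to rest against it
There are look-alikes about, which are no part of the job. Of the things that look like the comb, the middle-sized one is meant.

How it is judged:
By the outcome, as a careful person would: the job done as asked, in the order asked, and still so for the second after the job is handed in, with the robot touching nothing.
It also fails if it takes over 48 s, if anything falls off the work surface, if the arm or the gripper's body presses on something with over 40 N, if the wrist force passes 120 N, or if a joint passes its speed limit or range.

## Working session

There is one attempt and no reset: what is moved stays moved. The work goes in short steps, Python scripts to look and compute and a tool call to move; the robot and the scene stay as the last step left them, time stands still between calls to the robot, and variables do not carry over. Pictures are saved under pics/ and viewed, at most 10 in all, crops included, and the job is handed in when it is done.

Besides the shell and the picture viewer there is one more tool, called by a JSON object that holds its "api" and its "payload", one argument or row to a line. servo_tool: Moves the arm, as the interface text tells. Its arguments: {"type":"object","properties":{"targets":{"type":"array"},"gripper":{"type":"number"}},"required":["targets"]}

```bash
mkdir -p pics
python3 - <<'E'
from rig import bot,viewer
import cv2,pickle,numpy as np
d={n:viewer.capture(n) for n in("scene","top","wrist")}
pickle.dump(d,open("a.pkl","wb"))
for n in("scene","top"):
    cv2.imwrite(f"pics/{n}0.png",cv2.resize(d[n]["color"][:,:,::-1],(800,600),interpolation=cv2.INTER_CUBIC))
s=bot.read_state();print(s["time_s"],s["position"],s["tcp_rot"],s["opening"],bot.grip_point_offset)
E
```

```text
0.15 [0.1878303  0.59546271 0.19449419] [[-9.53616776e-01  3.01022312e-01 -7.82896321e-04]
 [ 3.01023187e-01  9.53615631e-01 -1.50661625e-03]
 [ 2.93057062e-04 -1.67240447e-03 -9.99998559e-01]] 1.0010577875580469 0.0187
```

View pics/top0.png

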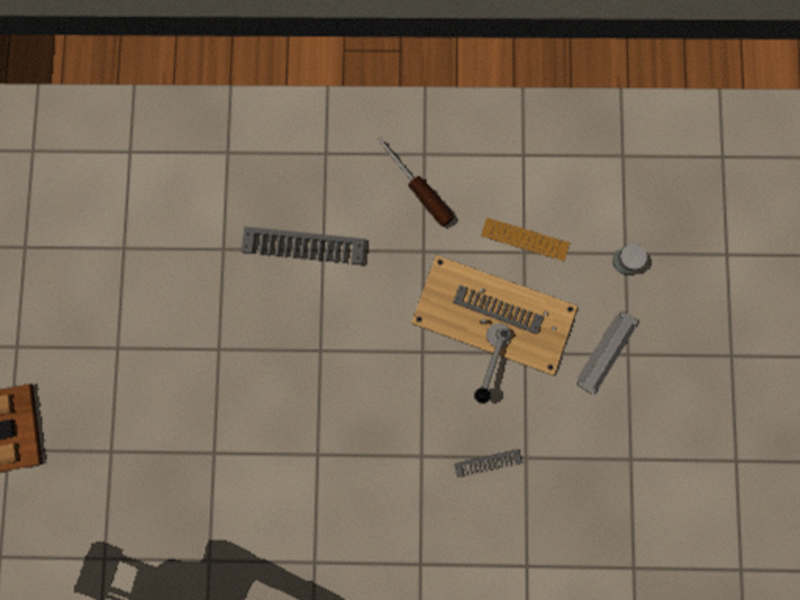

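View pics/scene0.png

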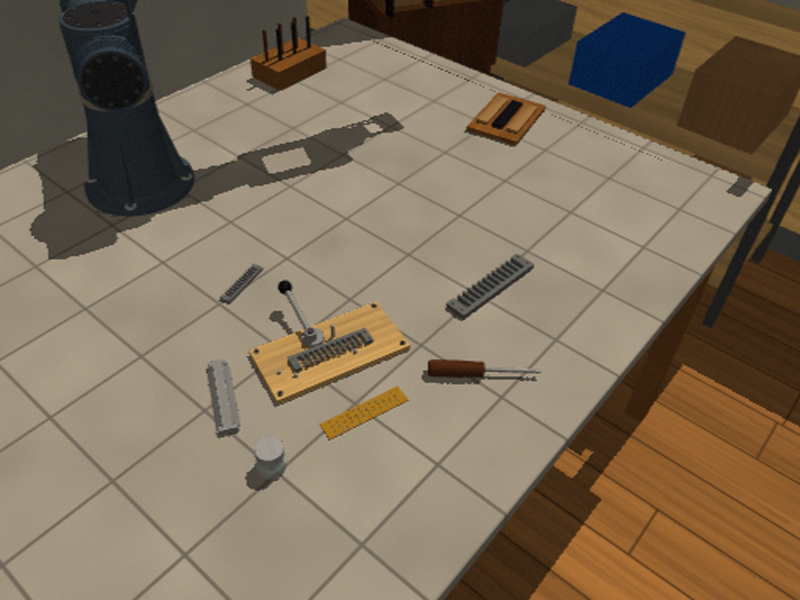

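The top view shows the jig with board corners at (437,257), (577,308), (556,374) and (413,325). The comb runs from (457,293) to (540,325), its tail at the left. The knob is at (483,396), and the end pin side is at the right.

```bash
cat > h.py <<'E'
import numpy as np,cv2
def ray(c,px,z):
    K,R,t=(np.array(c[k]) for k in("camera_matrix","R","t"))
    d=R.T@np.linalg.solve(K,[px[0],px[1],1]);o=-R.T@t
    return o+d*(z-o[2])/d[2]
def proj(c,X):
    p=c["camera_matrix"]@(np.array(c["R"])@X+c["t"]);return p[:2]/p[2]
def corners(c,roi):
    x0,y0,x1,y1=roi;im=c["color"]
    h=cv2.cvtColor(im,cv2.COLOR_RGB2HSV);m=np.zeros(h.shape[:2],np.uint8)
    m[y0:y1,x0:x1]=cv2.inRange(h,(8,85,90),(28,255,255))[y0:y1,x0:x1]
    m=cv2.morphologyEx(m,cv2.MORPH_CLOSE,np.ones((3,3),np.uint8))
    cs=max(cv2.findContours(m,cv2.RETR_EXTERNAL,cv2.CHAIN_APPROX_NONE)[0],key=cv2.contourArea)
    hull=cv2.convexHull(cs)
    return hull[:,0,:].astype(float)
def jig(c,roi):
    W=np.array([ray(c,p,.012)[:2] for p in corners(c,roi)],np.float32)
    (cx,cy),wh,a=cv2.minAreaRect(W*1000)
    return cv2.boxPoints(((cx,cy),wh,a))/1000,wh
E
python3 - <<'E'
import pickle;from h import *
d=pickle.load(open("a.pkl","rb"))
for n,roi in(("top",(258,160,375,244)),("scene",(155,190,268,262))):
    b,wh=jig(d[n],roi);print(n,wh,b.round(4).tolist())
    for p in b:print(proj(d[n],[*p,.012])*800/512)
    print("cam",(-d[n]["R"].T@d[n]["t"]).round(3))
T=d["top"]
for nm,p,z in(("knob",(483,396),.048),("tail",(457,293),.02),("head",(541,326),.02)):
    print(nm,ray(T,np.array(p)*.64,z).round(4))
E
```

```text
top (225.54339599609375, 111.289306640625) [[0.49799999594688416, -0.15360000729560852], [0.6029000282287598, -0.19089999794960022], [0.6784999966621399, 0.02160000056028366], [0.5735999941825867, 0.05889999866485596]]
[553.57031881 375.42370949]
[577.67790306 304.89914537]
[435.11894951 253.58448837]
[409.61994754 322.64191217]
cam [0.477 0.058 1.046]
scene (226.81678771972656, 117.53147888183594) [[0.49799999594688416, -0.15389999747276306], [0.6087999939918518, -0.19329999387264252], [0.6847000122070312, 0.020500000566244125], [0.5740000009536743, 0.05979999899864197]]
[246.78003766 349.62160665]
[277.29168437 404.03750637]
[412.61455788 347.20185827]
[375.93953842 300.10497797]
cam [ 1.125 -0.577  0.852]
knob [ 0.4671 -0.0462  0.048 ]
tail [ 0.6178 -0.0109  0.02  ]
head [ 0.57   -0.1346  0.02  ]
```

{"api": "servo_tool", "payload": {
  "targets": [
    {"offset":[-0.015,-0.011,0],"dr":[0,0,0]},
    {"offset":[-0.045,-0.032,0],"dr":[0,0,0]},
    {"offset":[-0.075,-0.053,0],"dr":[0,0,1]},
    {"offset":[-0.107,-0.076,0],"dr":[0,0,2]},
    {"offset":[-0.14,-0.1,0],"dr":[0,0,2]},
    {"offset":[-0.173,-0.123,0],"dr":[0,0,2]},
    {"offset":[-0.206,-0.147,0],"dr":[0,0,2]},
    {"offset":[-0.239,-0.17,0],"dr":[0,0,2]},
    {"offset":[-0.272,-0.194,0],"dr":[0,0,2]},
    {"offset":[-0.305,-0.217,0],"dr":[0,0,2]},
    {"offset":[-0.338,-0.24,0],"dr":[0,0,2]},
    {"offset":[-0.371,-0.264,0],"dr":[0,0,2]},
    {"offset":[-0.404,-0.287,0],"dr":[0,0,2]},
    {"offset":[-0.437,-0.311,0],"dr":[0,0,2]},
    {"offset":[-0.47,-0.334,0],"dr":[0,0,2]},
    {"offset":[-0.503,-0.358,0],"dr":[0,0,2]},
    {"offset":[-0.536,-0.381,0],"dr":[0,0,2]},
    {"offset":[-0.565,-0.402,0],"dr":[0,0,2]},
    {"offset":[-0.585,-0.416,0],"dr":[0,0,2]},
    {"offset":[-0.594,-0.423,0],"dr":[0,0,2]}
  ],
  "gripper": 1
}}

```text
time_s: 1.82
position: [0.6294, 0.0103, 0.1948]
tcp_rot: [[-0.941, 0.337, 0.001], [0.337, 0.941, -0.001], [-0.002, -0.0, -1.0]]
force: [-0.3, 0.1, 1.1]
opening: 0.004
grasp_force: 0.0
```

```bash
cat >> h.py <<'E'
O=np.array([.5910,-.0882]);EX=np.array([.942,-.335]);EY=np.array([.335,.942])
J=lambda p:np.array([(p[:2]-O)@EX,(p[:2]-O)@EY])*1000
Wd=lambda x,y,z:np.array([*(O+x/1000*EX+y/1000*EY),z/1000])
E
python3 - <<'E'
from rig import bot,viewer
from h import *
import pickle
c=viewer.capture("wrist");pickle.dump(c,open("w.pkl","wb"))
im=c["color"][:,:,::-1].copy()
for q in((0,-69,18),(17,-50,18),(17,50,18),(-28,34,39),(-35,0,34),(45,-92,12),(45,132,12),(-65,132,12),(0,82,20)):
    p=proj(c,Wd(*q));cv2.circle(im,tuple(int(round(v)) for v in p),3,(0,0,255),1)
cv2.imwrite("pics/w1.png",cv2.resize(im,(800,600),interpolation=cv2.INTER_CUBIC))
s=bot.read_state();print(s["time_s"],s["position"],J(s["position"]),s["tcp_rot"].round(4) if hasattr(s["tcp_rot"],"round") else s["tcp_rot"],s["opening"],s["force"])
E
```

```text
1.8667 [0.62962546 0.00995399 0.1947579 ] [  3.50359178 105.40058856] [[-9.414e-01  3.374e-01  1.700e-03]
 [ 3.374e-01  9.414e-01 -1.500e-03]
 [-2.100e-03 -8.000e-04 -1.000e+00]] 0.00579129345791296 [ 0.8971601  -0.84997097  0.36288205]
```

View pics/w1.png

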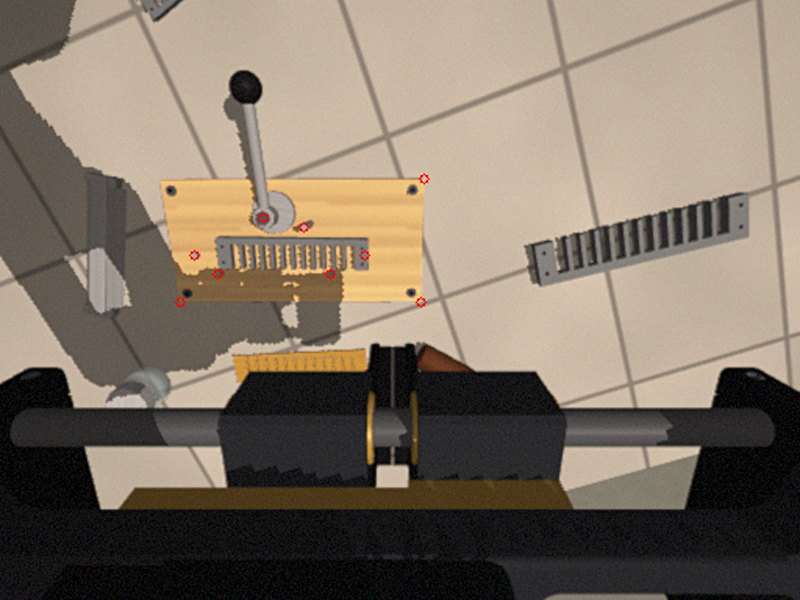

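The wrist view confirms the jig frame: the predicted corners and pins fall on the picture within about 2 px. The comb tail's end face is at u≈368, v 238–269, and there is a gap between the comb's other end and the end pin (195,255).

Run:
```python
from rig import bot
from h import *
import pickle
c=pickle.load(open("w.pkl","rb"))
for n,p,z in(("tail-",(369,239),.02),("tail+",(368,269),.02),("head-",(217,238),.02),("head+",(218,269),.02),("knob",(245,87),.048)):
    print(n,J(ray(c,np.array(p)*.64,z)).round(1))
s=bot.read_state();print(J(s["position"]),s["position"])
```

```text
tail- [-14.5  85.9]
tail+ [12.3 84.6]
head- [-15.5 -45.8]
head+ [ 12.1 -48.4]
knob [-1.302e+02  1.000e-01]
[  3.50359178 105.40058856] [0.62962546 0.00995399 0.1947579 ]
```

{"api": "servo_tool", "payload": {
  "targets": [
    {"offset":[0.001,0.004,0.02],"dr":[0,0,0]},
    {"offset":[0.001,0.004,0.05],"dr":[0,0,0]},
    {"offset":[0.001,0.004,0.08],"dr":[0,0,0]},
    {"offset":[0.001,0.004,0.11],"dr":[0,0,0]},
    {"offset":[0.001,0.004,0.135],"dr":[0,0,0]},
    {"offset":[0.001,0.004,0.15],"dr":[0,0,0]},
    {"offset":[0.001,0.004,0.16],"dr":[0,0,0]},
    {"offset":[0.001,0.004,0.168],"dr":[0,0,0]},
    {"offset":[0.001,0.004,0.172],"dr":[0,0,0]},
    {"offset":[0.001,0.004,0.176],"dr":[0,0,0]},
    {"offset":[0.001,0.004,0.178],"dr":[0,0,0]},
    {"offset":[0.001,0.004,0.179],"dr":[0,0,0]},
    {"offset":[0.001,0.004,0.179],"dr":[0,0,0]},
    {"offset":[0.001,0.004,0.179],"dr":[0,0,0]},
    {"offset":[0.001,0.004,0.179],"dr":[0,0,0]}
  ]
}}

```text
time_s: 3.12
position: [0.628, 0.0178, 0.0168]
tcp_rot: [[-0.942, 0.334, 0.001], [0.334, 0.942, -0.0], [-0.001, 0.0, -1.0]]
force: [-0.0, 0.1, -0.6]
opening: 0.004
grasp_force: 0.0
```

```bash
cat > st.py <<'E'
from rig import bot
from h import *
s=bot.read_state();F=np.array(s["force"]);print(s["time_s"],J(s["position"]).round(1),round(1000*s["position"][2],1),"F jig",(F[:2]@EX).round(2),(F[:2]@EY).round(2),F[2].round(2))
E
python3 st.py
```

```text
3.1167 [ -0.7 112.2] 16.8 F jig -0.04 0.05 -0.65
```

{"api": "servo_tool", "payload": {
  "targets": [
    {"offset":[0,-0.002,0.001],"dr":[0,0,0]},
    {"offset":[0,-0.004,0.001],"dr":[0,0,0]},
    {"offset":[0,-0.006,0.001],"dr":[0,0,0]},
    {"offset":[0,-0.008,0.001],"dr":[0,0,0]},
    {"offset":[0,-0.0095,0.001],"dr":[0,0,0]},
    {"offset":[0,-0.011,0.001],"dr":[0,0,0]},
    {"offset":[0,-0.0125,0.001],"dr":[0,0,0]},
    {"offset":[0,-0.014,0.001],"dr":[0,0,0]},
    {"offset":[0,-0.0155,0.001],"dr":[0,0,0]},
    {"offset":[0,-0.017,0.001],"dr":[0,0,0]},
    {"offset":[0,-0.0185,0.001],"dr":[0,0,0]},
    {"offset":[0,-0.02,0.001],"dr":[0,0,0]},
    {"offset":[0,-0.021,0.001],"dr":[0,0,0]},
    {"offset":[0,-0.022,0.001],"dr":[0,0,0]},
    {"offset":[0,-0.023,0.001],"dr":[0,0,0]},
    {"offset":[0,-0.024,0.001],"dr":[0,0,0]}
  ]
}}

```text
time_s: 4.45
position: [0.6196, -0.0048, 0.0153]
tcp_rot: [[-0.943, 0.334, 0.0], [0.334, 0.943, -0.0], [-0.0, -0.0, -1.0]]
force: [-0.2, 0.5, -0.6]
opening: 0.005
grasp_force: 0.0
```

```bash
python3 st.py
python3 - <<'E'
from rig import viewer
import cv2
from h import *
c=viewer.capture("scene");im=c["color"][170:290,130:290,::-1]
cv2.imwrite("pics/s2.png",cv2.resize(im,(800,600),interpolation=cv2.INTER_CUBIC))
E
```

```text
4.45 [-1.  88.1] 15.3 F jig -0.33 0.43 -0.6
```

View pics/s2.png

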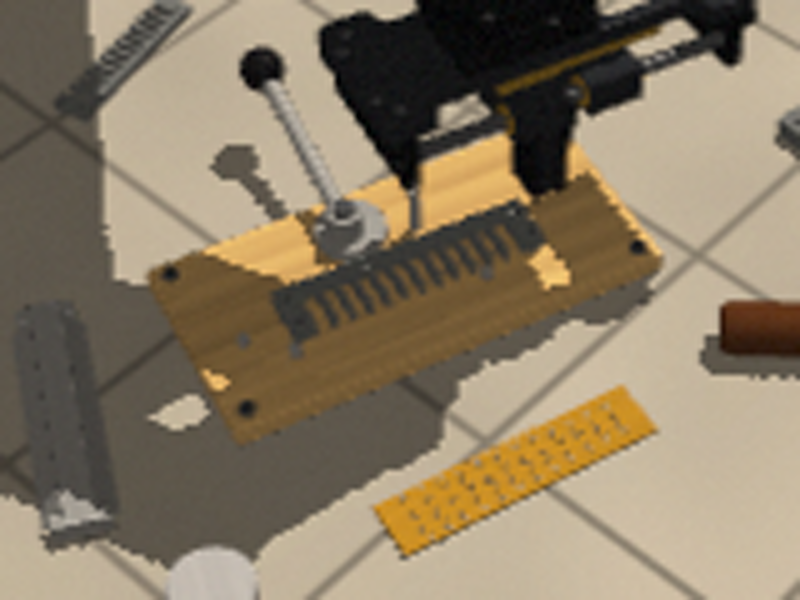

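The finger (540,190) has come down just behind the comb's tail (525,215). A gap remains between the comb's front end (290,310) and the end pin (243,340).

{"api": "servo_tool", "payload": {
  "targets": [
    {"offset":[0,-0.001,0],"dr":[0,0,0]},
    {"offset":[0,-0.002,0],"dr":[0,0,0]},
    {"offset":[0,-0.003,0],"dr":[0,0,0]},
    {"offset":[0,-0.004,0],"dr":[0,0,0]},
    {"offset":[0,-0.005,0],"dr":[0,0,0]},
    {"offset":[0,-0.006,0],"dr":[0,0,0]},
    {"offset":[0,-0.007,0],"dr":[0,0,0]},
    {"offset":[0,-0.007,0],"dr":[0,0,0]}
  ]
}}

```text
time_s: 5.17
position: [0.6172, -0.0115, 0.0152]
tcp_rot: [[-0.942, 0.334, -0.0], [0.334, 0.942, -0.0], [0.0, -0.0, -1.0]]
force: [0.3, 0.5, -0.1]
opening: 0.01
grasp_force: 0.0
```

```bash
python3 st.py
python3 - <<'E'
from rig import viewer
import cv2
from h import *
c=viewer.capture("scene")
im=c["color"][:,:,::-1].copy()
cr=cv2.resize(im[195:265,160:260],(800,560),interpolation=cv2.INTER_CUBIC)
for q in((0,-69,18),(0,-66,20),(14,-66,20),(-14,-66,20),(-14,66,20),(14,66,20)):
    p=(proj(c,Wd(*q))+.5-[160,195])*8;cv2.circle(cr,tuple(int(v) for v in p),4,(0,0,255),1)
cv2.imwrite("pics/s3.png",cr)
E
```

```text
5.1667 [-1. 81.] 15.2 F jig 0.11 0.53 -0.14
```

View pics/s3.png

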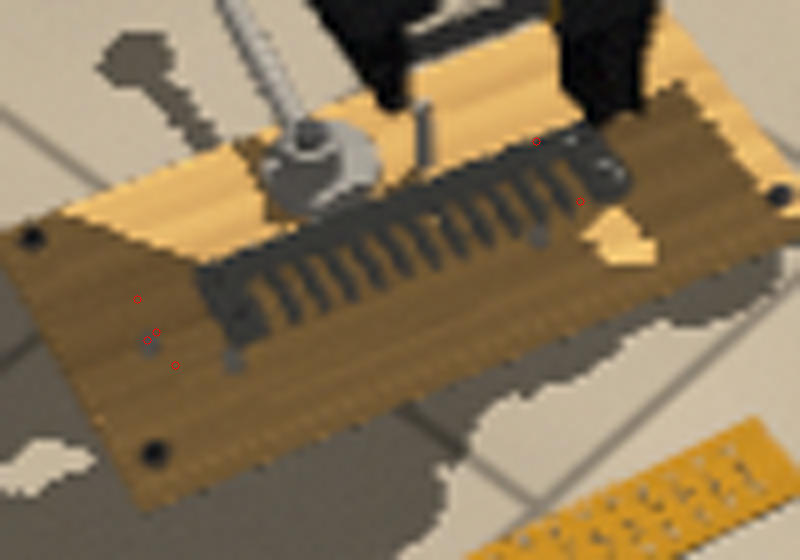

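Run:
```python
from rig import viewer,bot
import cv2
from h import *
c=viewer.capture("scene")
s=bot.read_state()
f=lambda X:((proj(c,X)+.5-[160,195])*8).round()
print("tcp",f(s["position"]))
for q in((-14,66),(-14,76),(-14,81),(-14,86),(14,66),(14,76),(14,81),(14,86),(-14,-50),(14,-50)):print(q,f(Wd(*q,20)))
for p in((587,125),(628,170),(198,265),(240,345)):
    print(J(ray(c,np.array(p)/8+[160,195]-.5,.02)).round(1))
w=viewer.capture("wrist")
im=w["color"][:,:,::-1].copy()
print("wrist tcp",proj(w,np.array(s["position"])))
for q in((0,-69,18),(17,-50,18),(17,50,18),(-14,-66,20),(-14,66,20),(14,66,20)):
    p=proj(w,Wd(*q));print(q,p.round());cv2.circle(im,tuple(int(round(v)) for v in p),3,(0,0,255),1)
cv2.imwrite("pics/w4.png",cv2.resize(im,(800,600),interpolation=cv2.INTER_CUBIC))
```

```text
tcp [601. 162.]
(-14, 66) [537. 141.]
(-14, 76) [566. 130.]
(-14, 81) [580. 124.]
(-14, 86) [595. 118.]
(14, 66) [580. 202.]
(14, 76) [609. 190.]
(14, 81) [624. 184.]
(14, 86) [638. 178.]
(-14, -50) [188. 280.]
(14, -50) [227. 345.]
[-12.7  82.6]
[ 9.6 84.8]
[-17.8 -45. ]
[ 15.9 -46.7]
wrist tcp [250.43311197 217.58203509]
(0, -69, 18) [ 51. 220.]
(17, -50, 18) [ 80. 240.]
(17, 50, 18) [210. 240.]
(-14, -66, 20) [ 49. 203.]
(-14, 66, 20) [230. 204.]
(14, 66, 20) [230. 238.]
```

View pics/w4.png

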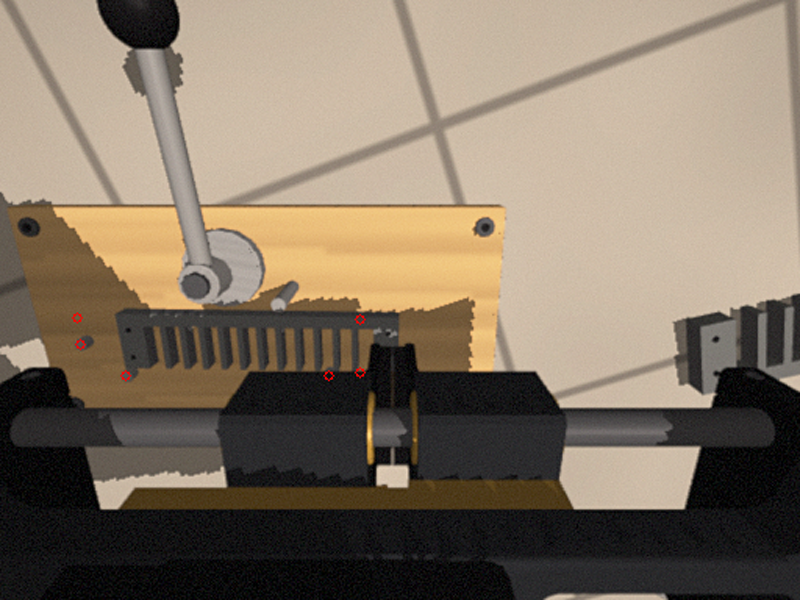

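The wrist view shows the fingertip (390,345) apparently over the comb's tail (398,313–370), and the comb hasn't moved. I'll brighten both views to see whether the finger is above it.

Run:
```python
from rig import viewer,bot
import cv2
from h import *
c=viewer.capture("scene");w=viewer.capture("wrist")
g=lambda im:(255*(im[:,:,::-1]/255.)**.45).astype(np.uint8)
a=cv2.resize(g(c["color"][185:235,210:260]),(400,400),interpolation=cv2.INTER_CUBIC)
b=cv2.resize(g(w["color"][190:270,200:280]),(400,400),interpolation=cv2.INTER_CUBIC)
cv2.imwrite("pics/c5.png",np.hstack([a,b]))
s=bot.read_state();print(np.round(s["joint_positions"],2),np.round(s["tau"],1),s["position"])
for y in(81,):
  for z in(15,20,30):print(z,((proj(c,Wd(-1,y,z))+.5-[210,185])*8).round())
```

```text
[-11.41  43.37  90.47   0.    46.16 -81.89] [ -0.  -47.1 -11.2  -0.    0.1   0. ] [ 0.61726509 -0.01129391  0.0152638 ]
15 [200. 243.]
20 [200. 232.]
30 [200. 209.]
```

View pics/c5.png

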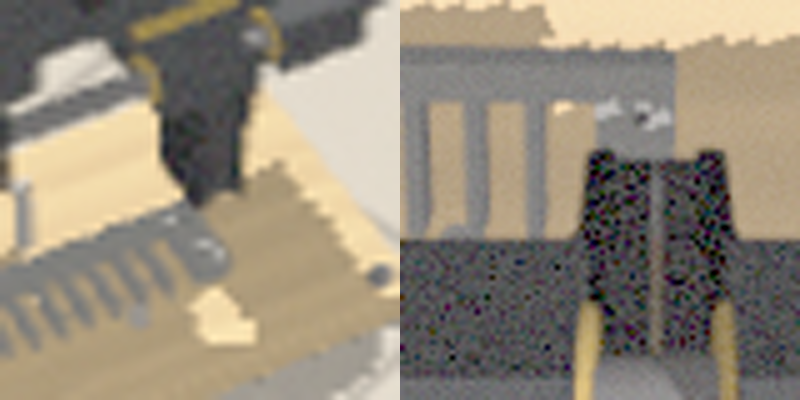

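The scene view (left) shows the fingertip ending at (210,200), about 40 px above where the reported TCP should appear (200,243). The comb's tail is not hidden behind it, so the tip is above the comb. Next I work out how high it is.

Run:
```python
from rig import viewer,bot
from h import *
c=viewer.capture("scene");w=viewer.capture("wrist");T=viewer.capture("top")
for z in(15,20,25,30,35,40):
    print(z,"wrist front/axis",proj(w,Wd(-10.5,81,z)).round(1),proj(w,Wd(-1,81,z)).round(1),"scene crop",[((proj(c,Wd(x,81,z))+.5-[210,185])*8).round().tolist() for x in(-10.5,-1,8.5)])
print("cam",J(-w["R"].T@w["t"]),(-w["R"].T@w["t"])[2],w["R"].round(2).tolist())
for z in(15,20,25,30,35):print(z,J(ray(c,np.array([215,200])/8+[210,185]-.5,z/1000)).round(1),J(ray(w,(251,221),z/1000)).round(1))
```

```text
15 wrist front/axis [250.  205.8] [250.  217.4] scene crop [[186.0, 223.0], [200.0, 243.0], [215.0, 263.0]]
20 wrist front/axis [250.  208.3] [250.  220.2] scene crop [[186.0, 212.0], [200.0, 232.0], [215.0, 252.0]]
25 wrist front/axis [250.  210.9] [250. 223.] scene crop [[186.0, 200.0], [200.0, 221.0], [215.0, 241.0]]
30 wrist front/axis [250.  213.6] [250. 226.] scene crop [[186.0, 189.0], [200.0, 209.0], [215.0, 230.0]]
35 wrist front/axis [249.9 216.5] [249.9 229.2] scene crop [[186.0, 178.0], [200.0, 198.0], [215.0, 219.0]]
40 wrist front/axis [249.9 219.5] [249.9 232.5] scene crop [[186.0, 167.0], [200.0, 187.0], [215.0, 207.0]]
cam [-84.72618571  81.56230671] 0.20511877638269788 [[0.33, 0.94, -0.0], [0.9, -0.32, 0.3], [0.29, -0.1, -0.95]]
15 [-14.5  93.4] [ 2.  81.7]
20 [-10.4  91.2] [-0.3 81.7]
25 [-6.4 89. ] [-2.6 81.7]
30 [-2.3 86.7] [-4.9 81.7]
35 [ 1.8 84.5] [-7.2 81.7]
```

The wrist and scene views agree that the shut fingertips are at z≈30–35 mm, though the reported TCP is 15 mm. I'll back off, then go down in small steps, watching the force.

{"api": "servo_tool", "payload": {
  "targets": [
    {"offset":[0,0.008,0],"dr":[0,0,0]},
    {"offset":[0,0.016,0],"dr":[0,0,0]},
    {"offset":[0,0.024,0],"dr":[0,0,0]},
    {"offset":[0,0.029,0],"dr":[0,0,0]},
    {"offset":[0,0.03,0.001],"dr":[0,0,0]},
    {"offset":[0,0.03,0.003],"dr":[0,0,0]},
    {"offset":[0,0.03,0.005],"dr":[0,0,0]},
    {"offset":[0,0.03,0.007],"dr":[0,0,0]},
    {"offset":[0,0.03,0.009],"dr":[0,0,0]},
    {"offset":[0,0.03,0.01],"dr":[0,0,0]},
    {"offset":[0,0.03,0.01],"dr":[0,0,0]}
  ]
}}

```text
time_s: 6.48
position: [0.6269, 0.0167, 0.0048]
tcp_rot: [[-0.942, 0.335, -0.001], [0.335, 0.942, 0.0], [0.001, -0.0, -1.0]]
force: [-0.7, -0.6, 0.3]
opening: 0.005
grasp_force: 0.0
```

```bash
python3 st.py
```

```text
6.4833 [ -1.3 110.9] 4.8 F jig -0.48 -0.85 0.32
```

{"api": "servo_tool", "payload": {
  "targets": [
    {"offset":[0,0,0.001],"dr":[0,0,0]},
    {"offset":[0,0,0.002],"dr":[0,0,0]},
    {"offset":[0,0,0.003],"dr":[0,0,0]},
    {"offset":[0,0,0.004],"dr":[0,0,0]},
    {"offset":[0,0,0.005],"dr":[0,0,0]},
    {"offset":[0,0,0.005],"dr":[0,0,0]},
    {"offset":[0,0,0.005],"dr":[0,0,0]}
  ]
}}

```text
time_s: 7.07
position: [0.6272, 0.017, 0.0002]
tcp_rot: [[-0.943, 0.334, -0.0], [0.334, 0.943, -0.0], [0.0, -0.0, -1.0]]
force: [0.6, -0.5, 0.9]
opening: 0.005
grasp_force: 0.0
```

```bash
python3 st.py
python3 - <<'E'
from rig import viewer,bot
import cv2
from h import *
c=viewer.capture("scene");w=viewer.capture("wrist")
g=lambda im:(255*(im[:,:,::-1]/255.)**.45).astype(np.uint8)
a=cv2.resize(g(c["color"][180:230,215:265]),(400,400),interpolation=cv2.INTER_CUBIC)
b=cv2.resize(g(w["color"][180:280,190:290]),(400,400),interpolation=cv2.INTER_CUBIC)
cv2.imwrite("pics/c6.png",np.hstack([a,b]))
for z in(12,15,20,25):print(z,[((proj(c,Wd(x,111,z))+.5-[215,180])*8).round().tolist() for x in(-10,-1,8)],((proj(w,Wd(-10,111,z))+.5-[190,180])*4).round())
E
```

```text
7.0667 [ -1.1 111.2] 0.2 F jig 0.73 -0.24 0.92
12 [[231.0, 236.0], [245.0, 255.0], [260.0, 274.0]] [242. 133.]
15 [[231.0, 230.0], [246.0, 248.0], [260.0, 267.0]] [242. 139.]
20 [[232.0, 219.0], [246.0, 237.0], [260.0, 256.0]] [242. 151.]
25 [[232.0, 208.0], [246.0, 226.0], [261.0, 245.0]] [242. 163.]
```

View pics/c6.png

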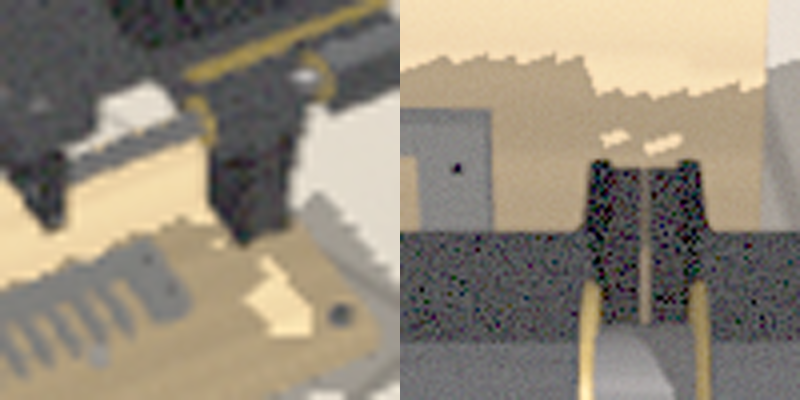

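The fingertip bottom at (250,240) in the scene crop puts the tip at z≈18–19, so the tip is about 18 mm above the reported TCP. I'll lower it 3 mm more.

{"api": "servo_tool", "payload": {
  "targets": [
    {"offset":[0,0,0.001],"dr":[0,0,0]},
    {"offset":[0,0,0.002],"dr":[0,0,0]},
    {"offset":[0,0,0.003],"dr":[0,0,0]},
    {"offset":[0,0,0.003],"dr":[0,0,0]},
    {"offset":[0,0,0.003],"dr":[0,0,0]}
  ]
}}

```text
time_s: 7.58
position: [0.6272, 0.017, -0.0029]
tcp_rot: [[-0.943, 0.334, -0.0], [0.334, 0.943, 0.0], [0.0, -0.0, -1.0]]
force: [-0.4, -0.0, -0.3]
opening: 0.004
grasp_force: 0.0
```

```bash
python3 st.py
```

```text
7.5833 [ -1.1 111.2] -2.9 F jig -0.35 -0.13 -0.33
```

{"api": "servo_tool", "payload": {
  "targets": [
    {"offset":[0,-0.003,0],"dr":[0,0,0]},
    {"offset":[0,-0.006,0],"dr":[0,0,0]},
    {"offset":[0,-0.009,0],"dr":[0,0,0]},
    {"offset":[0,-0.0105,0],"dr":[0,0,0]},
    {"offset":[0,-0.012,0],"dr":[0,0,0]},
    {"offset":[0,-0.0135,0],"dr":[0,0,0]},
    {"offset":[0,-0.015,0],"dr":[0,0,0]},
    {"offset":[0,-0.0165,0],"dr":[0,0,0]},
    {"offset":[0,-0.018,0],"dr":[0,0,0]},
    {"offset":[0,-0.0195,0],"dr":[0,0,0]},
    {"offset":[0,-0.021,0],"dr":[0,0,0]},
    {"offset":[0,-0.0225,0],"dr":[0,0,0]},
    {"offset":[0,-0.024,0],"dr":[0,0,0]},
    {"offset":[0,-0.025,0],"dr":[0,0,0]},
    {"offset":[0,-0.026,0],"dr":[0,0,0]},
    {"offset":[0,-0.027,0],"dr":[0,0,0]},
    {"offset":[0,-0.028,0],"dr":[0,0,0]}
  ]
}}

```text
time_s: 9.0
position: [0.6179, -0.0095, -0.0027]
tcp_rot: [[-0.943, 0.334, 0.0], [0.334, 0.943, 0.0], [-0.0, 0.0, -1.0]]
force: [-0.4, 0.4, 0.0]
opening: 0.005
grasp_force: 0.0
```

```bash
python3 st.py
python3 - <<'E'
from rig import viewer,bot
import cv2
from h import *
w=viewer.capture("wrist");im=w["color"][:,:,::-1].copy()
for q in((0,-69,18),(-14,-66,20),(-14,66,20),(14,-66,20)):
    p=proj(w,Wd(*q));cv2.circle(im,tuple(int(round(v)) for v in p),2,(0,0,255),1)
cv2.imwrite("pics/c7.png",cv2.resize(im[150:270,30:290],(780,360),interpolation=cv2.INTER_CUBIC))
E
```

```text
9.0 [-1.  83.2] -2.7 F jig -0.5 0.28 0.01
```

View pics/c7.png

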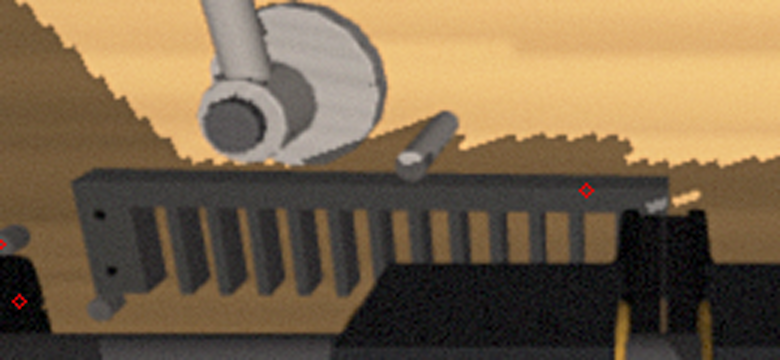

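The comb's tail edge (668,190) hasn't moved towards its seat mark (586,190), and the finger (620–705) still overlaps it. Using the tip's near corner instead of its axis, the offset comes to about 25 mm. I'll back off and find the board by touch.

{"api": "servo_tool", "payload": {
  "targets": [
    {"offset":[0,0.006,0],"dr":[0,0,0]},
    {"offset":[0,0.014,0],"dr":[0,0,0]},
    {"offset":[0,0.022,0],"dr":[0,0,0]},
    {"offset":[0,0.027,0],"dr":[0,0,0]},
    {"offset":[0,0.028,0],"dr":[0,0,0]},
    {"offset":[0,0.028,0.002],"dr":[0,0,0]},
    {"offset":[0,0.028,0.003],"dr":[0,0,0]},
    {"offset":[0,0.028,0.004],"dr":[0,0,0]},
    {"offset":[0,0.028,0.005],"dr":[0,0,0]},
    {"offset":[0,0.028,0.005],"dr":[0,0,0]},
    {"offset":[0,0.028,0.005],"dr":[0,0,0]}
  ]
}}

```text
time_s: 9.97
position: [0.6271, 0.0167, -0.0079]
tcp_rot: [[-0.942, 0.335, -0.0], [0.335, 0.942, 0.0], [0.0, -0.0, -1.0]]
force: [-0.1, -0.5, -0.5]
opening: 0.008
grasp_force: 0.0
```

{"api": "servo_tool", "payload": {
  "targets": [
    {"offset":[0,0,0.0005],"dr":[0,0,0]},
    {"offset":[0,0,0.001],"dr":[0,0,0]},
    {"offset":[0,0,0.0015],"dr":[0,0,0]},
    {"offset":[0,0,0.002],"dr":[0,0,0]},
    {"offset":[0,0,0.002],"dr":[0,0,0]},
    {"offset":[0,0,0.002],"dr":[0,0,0]}
  ]
}}

```text
time_s: 10.47
position: [0.6272, 0.0169, -0.0098]
tcp_rot: [[-0.943, 0.334, -0.0], [0.334, 0.943, -0.0], [0.0, -0.0, -1.0]]
force: [0.1, 0.6, -0.9]
opening: 0.007
grasp_force: 0.0
```

{"api": "servo_tool", "payload": {
  "targets": [
    {"offset":[0,0,0.0005],"dr":[0,0,0]},
    {"offset":[0,0,0.001],"dr":[0,0,0]},
    {"offset":[0,0,0.0015],"dr":[0,0,0]},
    {"offset":[0,0,0.002],"dr":[0,0,0]},
    {"offset":[0,0,0.002],"dr":[0,0,0]}
  ]
}}

```text
time_s: 10.88
position: [0.6272, 0.017, -0.0119]
tcp_rot: [[-0.943, 0.334, -0.0], [0.334, 0.943, 0.0], [0.0, -0.0, -1.0]]
force: [0.5, 0.0, -0.0]
opening: 0.005
grasp_force: 0.0
```

```bash
python3 st.py
```

```text
10.8833 [ -1.2 111.2] -11.9 F jig 0.41 0.19 -0.03
```

{"api": "servo_tool", "payload": {
  "targets": [
    {"offset":[0,0,0.0005],"dr":[0,0,0]},
    {"offset":[0,0,0.001],"dr":[0,0,0]},
    {"offset":[0,0,0.0015],"dr":[0,0,0]},
    {"offset":[0,0,0.002],"dr":[0,0,0]},
    {"offset":[0,0,0.002],"dr":[0,0,0]}
  ]
}}

```text
time_s: 11.3
position: [0.6272, 0.017, -0.0139]
tcp_rot: [[-0.943, 0.334, -0.0], [0.334, 0.943, 0.0], [0.0, -0.0, -1.0]]
force: [0.4, -0.3, 0.6]
opening: 0.007
grasp_force: 0.0
```

```bash
python3 st.py
python3 - <<'E'
from rig import viewer
from h import *
w=viewer.capture("wrist");c=viewer.capture("scene")
g=w["color"].max(2)
print("wrist col251",[int(v) for v in g[195:245,251-6]])
for z in(10,12,14,16,18,20,25):print(z,proj(w,Wd(-10.6,111.2,z)).round(1),proj(c,Wd(8.5,111,z)).round(1))
g=c["color"].max(2)
for col in(243,245,247):print("scene",col,g[195:225,col].tolist())
E
```

```text
11.3 [ -1.1 111.2] -13.9 F jig 0.44 -0.19 0.58
wrist col251 [228, 226, 229, 228, 230, 215, 196, 129, 121, 121, 114, 113, 119, 125, 120, 117, 120, 117, 115, 109, 113, 111, 114, 103, 112, 107, 80, 19, 9, 12, 18, 9, 17, 26, 17, 7, 16, 15, 26, 18, 16, 30, 18, 15, 22, 23, 15, 3, 23, 14]
10 [250.3 219. ] [247.1 214.4]
12 [250.3 220.3] [247.1 213.9]
14 [250.3 221.5] [247.1 213.3]
16 [250.3 222.8] [247.1 212.8]
18 [250.3 224.2] [247.1 212.2]
20 [250.3 225.5] [247.1 211.7]
25 [250.3 229.1] [247.2 210.3]
scene 243 [25, 23, 25, 24, 18, 20, 20, 22, 19, 11, 12, 8, 11, 13, 5, 10, 15, 55, 92, 98, 107, 110, 113, 115, 113, 110, 107, 107, 116, 122]
scene 245 [20, 22, 22, 20, 19, 19, 22, 19, 16, 9, 10, 13, 9, 9, 14, 6, 9, 8, 14, 30, 94, 112, 113, 114, 111, 109, 107, 114, 120, 115]
scene 247 [22, 21, 23, 18, 21, 24, 18, 18, 13, 12, 17, 19, 20, 21, 16, 12, 20, 18, 40, 108, 156, 157, 112, 109, 109, 107, 113, 119, 120, 115]
```

The picture edges now put the tip at z≈13–14, below the comb's top. I push again.

{"api": "servo_tool", "payload": {
  "targets": [
    {"offset":[0,-0.003,0],"dr":[0,0,0]},
    {"offset":[0,-0.006,0],"dr":[0,0,0]},
    {"offset":[0,-0.009,0],"dr":[0,0,0]},
    {"offset":[0,-0.0105,0],"dr":[0,0,0]},
    {"offset":[0,-0.012,0],"dr":[0,0,0]},
    {"offset":[0,-0.0135,0],"dr":[0,0,0]},
    {"offset":[0,-0.015,0],"dr":[0,0,0]},
    {"offset":[0,-0.0165,0],"dr":[0,0,0]},
    {"offset":[0,-0.018,0],"dr":[0,0,0]},
    {"offset":[0,-0.0195,0],"dr":[0,0,0]},
    {"offset":[0,-0.021,0],"dr":[0,0,0]},
    {"offset":[0,-0.0225,0],"dr":[0,0,0]},
    {"offset":[0,-0.024,0],"dr":[0,0,0]},
    {"offset":[0,-0.025,0],"dr":[0,0,0]},
    {"offset":[0,-0.025,0],"dr":[0,0,0]}
  ]
}}

```text
time_s: 12.65
position: [0.6188, -0.0069, -0.0138]
tcp_rot: [[-0.942, 0.334, -0.0], [0.334, 0.942, -0.0], [0.0, -0.0, -1.0]]
force: [0.5, 0.5, -0.3]
opening: 0.004
grasp_force: 0.0
```

```bash
python3 st.py
cat > head.py <<'E'
from rig import viewer
from h import *
# comb's head edge: dark->wood along the jig y at z=20, sampled in top and scene views
for n in("scene","top"):
    c=viewer.capture(n);g=cv2.cvtColor(c["color"],cv2.COLOR_RGB2HSV)[:,:,1]
    for x in(-9,-4,4):
        ys=np.arange(-80,-35,2.5);P=np.array([proj(c,Wd(x,y,20)) for y in ys],np.float32)
        print(n,x,list(zip(ys.tolist(),cv2.remap(g,P[None,:,0],P[None,:,1],cv2.INTER_LINEAR)[0].tolist())))
E
python3 head.py
```

```text
12.65 [-1. 86.] -13.8 F jig 0.33 0.64 -0.33
scene -9 [(-80.0, 137), (-77.5, 138), (-75.0, 138), (-72.5, 137), (-70.0, 136), (-67.5, 139), (-65.0, 139), (-62.5, 136), (-60.0, 134), (-57.5, 128), (-55.0, 37), (-52.5, 19), (-50.0, 22), (-47.5, 16), (-45.0, 15), (-42.5, 18), (-40.0, 19), (-37.5, 15)]
scene -4 [(-80.0, 141), (-77.5, 138), (-75.0, 136), (-72.5, 137), (-70.0, 135), (-67.5, 137), (-65.0, 142), (-62.5, 137), (-60.0, 138), (-57.5, 117), (-55.0, 39), (-52.5, 16), (-50.0, 20), (-47.5, 18), (-45.0, 23), (-42.5, 40), (-40.0, 64), (-37.5, 50)]
scene 4 [(-80.0, 138), (-77.5, 138), (-75.0, 134), (-72.5, 94), (-70.0, 28), (-67.5, 68), (-65.0, 140), (-62.5, 138), (-60.0, 134), (-57.5, 119), (-55.0, 51), (-52.5, 25), (-50.0, 14), (-47.5, 17), (-45.0, 28), (-42.5, 94), (-40.0, 137), (-37.5, 112)]
top -9 [(-80.0, 136), (-77.5, 135), (-75.0, 133), (-72.5, 133), (-70.0, 135), (-67.5, 133), (-65.0, 135), (-62.5, 139), (-60.0, 135), (-57.5, 126), (-55.0, 69), (-52.5, 18), (-50.0, 13), (-47.5, 17), (-45.0, 29), (-42.5, 55), (-40.0, 76), (-37.5, 35)]
top -4 [(-80.0, 134), (-77.5, 133), (-75.0, 134), (-72.5, 130), (-70.0, 106), (-67.5, 109), (-65.0, 128), (-62.5, 135), (-60.0, 136), (-57.5, 130), (-55.0, 89), (-52.5, 25), (-50.0, 11), (-47.5, 22), (-45.0, 28), (-42.5, 99), (-40.0, 131), (-37.5, 101)]
top 4 [(-80.0, 132), (-77.5, 133), (-75.0, 130), (-72.5, 129), (-70.0, 118), (-67.5, 120), (-65.0, 127), (-62.5, 135), (-60.0, 133), (-57.5, 131), (-55.0, 93), (-52.5, 20), (-50.0, 7), (-47.5, 20), (-45.0, 18), (-42.5, 99), (-40.0, 136), (-37.5, 126)]
```

The comb is moving: its head edge is now at y≈−55.5. About 10.5 mm remain.

{"api": "servo_tool", "payload": {
  "targets": [
    {"offset":[0,-0.001,0],"dr":[0,0,0]},
    {"offset":[0,-0.002,0],"dr":[0,0,0]},
    {"offset":[0,-0.003,0],"dr":[0,0,0]},
    {"offset":[0,-0.004,0],"dr":[0,0,0]},
    {"offset":[0,-0.005,0],"dr":[0,0,0]},
    {"offset":[0,-0.006,0],"dr":[0,0,0]},
    {"offset":[0,-0.007,0],"dr":[0,0,0]},
    {"offset":[0,-0.008,0],"dr":[0,0,0]},
    {"offset":[0,-0.009,0],"dr":[0,0,0]},
    {"offset":[0,-0.0095,0],"dr":[0,0,0]},
    {"offset":[0,-0.0095,0],"dr":[0,0,0]}
  ]
}}

```text
time_s: 13.67
position: [0.6157, -0.0157, -0.0138]
tcp_rot: [[-0.942, 0.334, -0.0], [0.334, 0.942, -0.0], [0.0, -0.0, -1.0]]
force: [-0.3, -0.6, 0.6]
opening: 0.004
grasp_force: 0.0
```

{"api": "servo_tool", "payload": {
  "targets": [
    {"offset":[0,-0.0005,0],"dr":[0,0,0]},
    {"offset":[0,-0.001,0],"dr":[0,0,0]},
    {"offset":[0,-0.0015,0],"dr":[0,0,0]},
    {"offset":[0,-0.0015,0],"dr":[0,0,0]}
  ]
}}

```text
time_s: 14.0
position: [0.6152, -0.0171, -0.0138]
tcp_rot: [[-0.943, 0.334, -0.0], [0.334, 0.943, -0.0], [0.0, -0.0, -1.0]]
force: [0.7, -0.0, 1.0]
opening: 0.004
grasp_force: 0.0
```

```bash
python3 st.py; python3 head.py|cut -c1-210
```

```text
14.0 [-1.  75.1] -13.8 F jig 0.63 0.21 1.03
scene -9 [(-80.0, 137), (-77.5, 136), (-75.0, 139), (-72.5, 136), (-70.0, 140), (-67.5, 115), (-65.0, 26), (-62.5, 12), (-60.0, 16), (-57.5, 14), (-55.0, 15), (-52.5, 19), (-50.0, 21), (-47.5, 24), (-45.0, 16),
scene -4 [(-80.0, 138), (-77.5, 137), (-75.0, 138), (-72.5, 135), (-70.0, 130), (-67.5, 97), (-65.0, 29), (-62.5, 17), (-60.0, 21), (-57.5, 16), (-55.0, 27), (-52.5, 58), (-50.0, 61), (-47.5, 46), (-45.0, 35), 
scene 4 [(-80.0, 136), (-77.5, 142), (-75.0, 134), (-72.5, 94), (-70.0, 25), (-67.5, 32), (-65.0, 16), (-62.5, 16), (-60.0, 16), (-57.5, 21), (-55.0, 40), (-52.5, 110), (-50.0, 134), (-47.5, 93), (-45.0, 21), (
top -9 [(-80.0, 139), (-77.5, 134), (-75.0, 134), (-72.5, 134), (-70.0, 133), (-67.5, 120), (-65.0, 57), (-62.5, 18), (-60.0, 22), (-57.5, 15), (-55.0, 37), (-52.5, 54), (-50.0, 56), (-47.5, 50), (-45.0, 55), (
top -4 [(-80.0, 134), (-77.5, 133), (-75.0, 135), (-72.5, 131), (-70.0, 106), (-67.5, 92), (-65.0, 31), (-62.5, 17), (-60.0, 16), (-57.5, 24), (-55.0, 5), (-52.5, 55), (-50.0, 56), (-47.5, 56), (-45.0, 61), (-4
top 4 [(-80.0, 137), (-77.5, 135), (-75.0, 133), (-72.5, 134), (-70.0, 120), (-67.5, 108), (-65.0, 39), (-62.5, 17), (-60.0, 17), (-57.5, 15), (-55.0, 29), (-52.5, 55), (-50.0, 58), (-47.5, 60), (-45.0, 58), (-
```

{"api": "servo_tool", "payload": {
  "targets": [
    {"offset":[0,-0.0004,0],"dr":[0,0,0]},
    {"offset":[0,-0.0008,0],"dr":[0,0,0]},
    {"offset":[0,-0.001,0],"dr":[0,0,0]},
    {"offset":[0,-0.001,0],"dr":[0,0,0]}
  ]
}}

```text
time_s: 14.43
position: [0.6152, -0.0173, -0.0137]
tcp_rot: [[-0.942, 0.334, 0.001], [0.334, 0.942, 0.001], [-0.0, 0.001, -1.0]]
force: [1.4, 3.6, -0.6]
opening: 0.006
grasp_force: 1.8
```

```bash
python3 st.py
```

```text
14.4333 [-0.9 74.9] -13.7 F jig 0.09 3.88 -0.57
```

The comb is seated: the push force rose to 3.9 N and the tip stopped at y≈75. Now I retreat, lift and move to the −y side of the lever rod.

{"api": "servo_tool", "payload": {
  "targets": [
    {"offset":[0,0.002,0],"dr":[0,0,0]},
    {"offset":[0,0.005,0],"dr":[0,0,0]},
    {"offset":[0,0.006,-0.01],"dr":[0,0,0]},
    {"offset":[0,0.006,-0.03],"dr":[0,0,0]},
    {"offset":[0,0.006,-0.055],"dr":[0,0,0]},
    {"offset":[0,0.006,-0.075],"dr":[0,0,0]},
    {"offset":[0.006,-0.001,-0.08],"dr":[0,0,0]},
    {"offset":[0.02,-0.018,-0.08],"dr":[0,0,0]},
    {"offset":[0.038,-0.036,-0.08],"dr":[0,0,0]},
    {"offset":[0.056,-0.054,-0.08],"dr":[0,0,0]},
    {"offset":[0.074,-0.074,-0.08],"dr":[0,0,0]},
    {"offset":[0.086,-0.09,-0.08],"dr":[0,0,0]},
    {"offset":[0.091,-0.098,-0.08],"dr":[0,0,0]},
    {"offset":[0.092,-0.1,-0.078],"dr":[0,0,0]},
    {"offset":[0.092,-0.1,-0.07],"dr":[0,0,0]},
    {"offset":[0.092,-0.1,-0.055],"dr":[0,0,0]},
    {"offset":[0.092,-0.1,-0.04],"dr":[0,0,0]},
    {"offset":[0.092,-0.1,-0.03],"dr":[0,0,0]},
    {"offset":[0.092,-0.1,-0.03],"dr":[0,0,0]},
    {"offset":[0.092,-0.1,-0.03],"dr":[0,0,0]}
  ]
}}

```text
time_s: 16.1
position: [0.495, -0.081, 0.0154]
tcp_rot: [[-0.943, 0.333, -0.001], [0.333, 0.943, 0.0], [0.001, 0.0, -1.0]]
force: [-0.1, -0.1, 0.1]
opening: 0.008
grasp_force: 0.0
```

```bash
python3 st.py; python3 head.py|cut -c60-210
python3 - <<'E'
from rig import viewer
from h import *
c=viewer.capture("top");g=c["color"].max(2).astype(np.uint8)
x0,y0=290,225;m=((g[y0:275,x0:340]<25)*255).astype(np.uint8)
n,l,st,ce=cv2.connectedComponentsWithStats(m)
for i in range(1,n):
    if st[i,4]>8:print(st[i],J(ray(c,ce[i]+[x0,y0],.048)).round(1))
E
```

```text
16.1 [-92.9 -25.4] 15.4 F jig -0.07 -0.12 0.15
 140), (-70.0, 140), (-67.5, 130), (-65.0, 29), (-62.5, 21), (-60.0, 19), (-57.5, 20), (-55.0, 19), (-52.5, 19), (-50.0, 17), (-47.5, 18), (-45.0, 17),
 141), (-70.0, 124), (-67.5, 80), (-65.0, 29), (-62.5, 20), (-60.0, 21), (-57.5, 19), (-55.0, 24), (-52.5, 49), (-50.0, 59), (-47.5, 41), (-45.0, 38), 
108), (-70.0, 26), (-67.5, 29), (-65.0, 19), (-62.5, 19), (-60.0, 18), (-57.5, 18), (-55.0, 39), (-52.5, 102), (-50.0, 135), (-47.5, 108), (-45.0, 23),
 (-70.0, 63), (-67.5, 73), (-65.0, 61), (-62.5, 55), (-60.0, 58), (-57.5, 53), (-55.0, 52), (-52.5, 58), (-50.0, 54), (-47.5, 56), (-45.0, 53), (-42.5,
24), (-70.0, 98), (-67.5, 52), (-65.0, 17), (-62.5, 17), (-60.0, 16), (-57.5, 13), (-55.0, 46), (-52.5, 116), (-50.0, 119), (-47.5, 75), (-45.0, 17), (
7), (-70.0, 121), (-67.5, 90), (-65.0, 34), (-62.5, 18), (-60.0, 18), (-57.5, 15), (-55.0, 47), (-52.5, 115), (-50.0, 134), (-47.5, 104), (-45.0, 40), 
[24  0  3  4  9] [-69.7   5.5]
[21  4  3 11 16] [-88.1   6.2]
[15 24  3  8 14] [-130.7    5.6]
[ 30  40  20  10 132] [-149.  -60.]
[ 1 47  6  3  9] [-183.8   16.4]
```

{"api": "servo_tool", "payload": {
  "targets": [
    {"offset":[0,0,0.004],"dr":[0,0,0]},
    {"offset":[0,0,0.009],"dr":[0,0,0]},
    {"offset":[0,0,0.013],"dr":[0,0,0]},
    {"offset":[0,0.002,0.014],"dr":[0,0,0]},
    {"offset":[0,0.004,0.014],"dr":[0,0,0]},
    {"offset":[0,0.006,0.014],"dr":[0,0,0]},
    {"offset":[0,0.008,0.014],"dr":[0,0,0]},
    {"offset":[0,0.0095,0.014],"dr":[0,0,0]},
    {"offset":[0,0.011,0.014],"dr":[0,0,0]},
    {"offset":[0,0.011,0.014],"dr":[0,0,0]}
  ]
}}

```text
time_s: 17.08
position: [0.4986, -0.0708, 0.0024]
tcp_rot: [[-0.943, 0.334, 0.0], [0.334, 0.943, -0.0], [-0.0, 0.0, -1.0]]
force: [0.5, -0.0, 0.4]
opening: 0.009
grasp_force: 0.0
```

```bash
python3 st.py
```

```text
17.0833 [-92.9 -14.5] 2.4 F jig 0.51 0.16 0.43
```

{"api": "servo_tool", "payload": {
  "targets": [
    {"offset":[0.0005,0.0025,0],"dr":[0,0,2.5]},
    {"offset":[0.001,0.0051,0],"dr":[0,0,5]},
    {"offset":[0.0013,0.0077,0],"dr":[0,0,7.5]},
    {"offset":[0.0016,0.0103,0],"dr":[0,0,10]},
    {"offset":[0.0017,0.0129,0],"dr":[0,0,12.5]},
    {"offset":[0.0018,0.0155,0],"dr":[0,0,15]},
    {"offset":[0.0018,0.0155,0],"dr":[0,0,15]}
  ]
}}

```text
time_s: 17.67
position: [0.5022, -0.0557, 0.0024]
tcp_rot: [[-0.824, 0.567, 0.0], [0.567, 0.824, -0.0], [-0.0, 0.0, -1.0]]
force: [0.3, 0.8, 0.5]
opening: 0.006
grasp_force: 0.0
```

```bash
python3 st.py
cat > lev.py <<'E'
from rig import viewer
from h import *
c=viewer.capture("scene");im=c["color"]
# knob: sample darkness of knob circle as function of lever turn
best=[]
g=im.max(2).astype(np.uint8)
for a in range(-10,96,5):
    r=np.radians(a);X=Wd(-35-95*np.cos(r),95*np.sin(r),48);p=proj(c,X)
    q=[proj(c,Wd(-35-k*np.cos(r),k*np.sin(r),12+15+20*k/90)) for k in(30,40,50)]
    best.append((a,int(cv2.getRectSubPix(g,(3,3),tuple(map(float,p))).mean()),[int(cv2.getRectSubPix(g,(1,1),tuple(map(float,v))).mean()) for v in q]))
print(best)
E
python3 lev.py
```

```text
17.6667 [-94.6   0.8] 2.4 F jig 0.0 0.81 0.49
[(-10, 40, [170, 153, 15]), (-5, 20, [176, 186, 17]), (0, 20, [160, 188, 15]), (5, 22, [171, 155, 10]), (10, 39, [116, 112, 62]), (15, 33, [155, 161, 164]), (20, 20, [173, 171, 171]), (25, 20, [156, 189, 188]), (30, 27, [161, 189, 188]), (35, 142, [131, 189, 189]), (40, 161, [88, 189, 188]), (45, 167, [88, 176, 190]), (50, 181, [89, 138, 188]), (55, 186, [86, 142, 187]), (60, 187, [74, 183, 187]), (65, 187, [69, 153, 180]), (70, 183, [100, 155, 145]), (75, 160, [106, 188, 178]), (80, 187, [104, 220, 180]), (85, 187, [104, 222, 218]), (90, 199, [112, 220, 222]), (95, 223, [105, 194, 217])]
```

The rotation is symmetric, so the same table serves from here. I continue by 55° (to about 70°).

{"api": "servo_tool", "payload": {
  "targets": [
    {"offset":[0.0005,0.0025,0],"dr":[0,0,2.5]},
    {"offset":[0.001,0.0051,0],"dr":[0,0,5]},
    {"offset":[0.0016,0.0103,0],"dr":[0,0,10]},
    {"offset":[0.0018,0.0155,0],"dr":[0,0,15]},
    {"offset":[0.0015,0.0207,0],"dr":[0,0,20]},
    {"offset":[0.0007,0.0259,0],"dr":[0,0,25]},
    {"offset":[-0.0005,0.0309,0],"dr":[0,0,30]},
    {"offset":[-0.0022,0.0359,0],"dr":[0,0,35]},
    {"offset":[-0.0042,0.0407,0],"dr":[0,0,40]},
    {"offset":[-0.0067,0.0453,0],"dr":[0,0,45]},
    {"offset":[-0.0096,0.0496,0],"dr":[0,0,50]},
    {"offset":[-0.0129,0.0537,0],"dr":[0,0,55]},
    {"offset":[-0.0129,0.0537,0],"dr":[0,0,55]}
  ]
}}

```text
time_s: 18.8
position: [0.5435, -0.0188, 0.0022]
tcp_rot: [[-0.008, 1.0, 0.0], [1.0, 0.008, 0.0], [0.0, 0.0, -1.0]]
force: [0.8, 0.4, 0.2]
opening: 0.004
grasp_force: 0.0
```

```bash
python3 st.py; python3 lev.py; python3 head.py|cut -c60-190
```

```text
18.8 [-68.   49.5] 2.2 F jig 0.61 0.69 0.25
[(-10, 184, [174, 112, 91]), (-5, 185, [95, 90, 150]), (0, 186, [90, 130, 190]), (5, 188, [90, 190, 191]), (10, 188, [119, 192, 192]), (15, 186, [132, 191, 191]), (20, 101, [90, 192, 191]), (25, 52, [93, 192, 192]), (30, 31, [127, 191, 190]), (35, 20, [175, 190, 191]), (40, 20, [189, 191, 188]), (45, 24, [190, 190, 122]), (50, 39, [189, 190, 15]), (55, 49, [175, 190, 15]), (60, 122, [116, 163, 19]), (65, 40, [81, 88, 66]), (70, 39, [80, 81, 81]), (75, 38, [79, 87, 115]), (80, 26, [91, 102, 170]), (85, 14, [104, 107, 130]), (90, 16, [102, 106, 107]), (95, 170, [99, 98, 177])]
 139), (-70.0, 136), (-67.5, 113), (-65.0, 20), (-62.5, 14), (-60.0, 17), (-57.5, 14), (-55.0, 16), (-52.5, 12), (-50.0, 22), (-47.
 142), (-70.0, 129), (-67.5, 99), (-65.0, 29), (-62.5, 17), (-60.0, 21), (-57.5, 15), (-55.0, 24), (-52.5, 51), (-50.0, 45), (-47.5
95), (-70.0, 30), (-67.5, 32), (-65.0, 25), (-62.5, 15), (-60.0, 20), (-57.5, 19), (-55.0, 39), (-52.5, 112), (-50.0, 135), (-47.5,
31), (-70.0, 113), (-67.5, 73), (-65.0, 54), (-62.5, 61), (-60.0, 62), (-57.5, 49), (-55.0, 61), (-52.5, 62), (-50.0, 56), (-47.5, 
32), (-70.0, 104), (-67.5, 78), (-65.0, 63), (-62.5, 51), (-60.0, 60), (-57.5, 63), (-55.0, 56), (-52.5, 48), (-50.0, 53), (-47.5, 
2), (-70.0, 126), (-67.5, 111), (-65.0, 38), (-62.5, 52), (-60.0, 54), (-57.5, 56), (-55.0, 59), (-52.5, 64), (-50.0, 58), (-47.5,
```

The lever is turning with the finger. Now the squeeze, slowly.

{"api": "servo_tool", "payload": {
  "targets": [
    {"offset":[0.0003,0.0015,0],"dr":[0,0,1.5]},
    {"offset":[0.0006,0.003,0],"dr":[0,0,3]},
    {"offset":[0.0009,0.0046,0],"dr":[0,0,4.5]},
    {"offset":[0.0011,0.0061,0],"dr":[0,0,6]},
    {"offset":[0.0013,0.0077,0],"dr":[0,0,7.5]},
    {"offset":[0.0015,0.0092,0],"dr":[0,0,9]},
    {"offset":[0.0016,0.0103,0],"dr":[0,0,10]},
    {"offset":[0.0016,0.0103,0],"dr":[0,0,10]}
  ]
}}

```text
time_s: 19.62
position: [0.5519, -0.0171, 0.0021]
tcp_rot: [[0.165, 0.986, -0.003], [0.986, -0.165, 0.0], [0.0, -0.003, -1.0]]
force: [-1.7, 0.0, 2.2]
opening: 0.002
grasp_force: 1.3
```

```bash
python3 st.py
```

```text
19.6167 [-60.6  53.9] 2.1 F jig -1.6 -0.55 2.17
```

{"api": "servo_tool", "payload": {
  "targets": [
    {"offset":[0.0003,0.0015,0],"dr":[0,0,1.5]},
    {"offset":[0.0006,0.003,0],"dr":[0,0,3]},
    {"offset":[0.0009,0.0046,0],"dr":[0,0,4.5]},
    {"offset":[0.0011,0.0061,0],"dr":[0,0,6]},
    {"offset":[0.0013,0.0077,0],"dr":[0,0,7.5]},
    {"offset":[0.0013,0.0077,0],"dr":[0,0,7.5]}
  ]
}}

```text
time_s: 20.12
position: [0.5587, -0.0166, 0.002]
tcp_rot: [[0.292, 0.956, -0.005], [0.956, -0.292, 0.001], [-0.0, -0.005, -1.0]]
force: [-5.1, 0.4, 2.8]
opening: 0.002
grasp_force: 2.4
```

```bash
python3 st.py
```

```text
20.1167 [-54.4  56.6] 2.0 F jig -4.98 -1.31 2.82
```

{"api": "servo_tool", "payload": {
  "targets": [
    {"offset":[0.0002,0.001,0],"dr":[0,0,1]},
    {"offset":[0.0004,0.002,0],"dr":[0,0,2]},
    {"offset":[0.0005,0.003,0],"dr":[0,0,2.5]},
    {"offset":[0.0005,0.004,0],"dr":[0,0,2.5]},
    {"offset":[0.0005,0.004,0],"dr":[0,0,2.5]}
  ]
}}

```text
time_s: 20.53
position: [0.5622, -0.0169, 0.0019]
tcp_rot: [[0.333, 0.943, -0.005], [0.943, -0.333, 0.002], [-0.0, -0.006, -1.0]]
force: [-5.6, 1.8, 2.4]
opening: 0.01
grasp_force: 2.9
```

```bash
python3 st.py
```

```text
20.5333 [-51.   57.5] 1.9 F jig -5.86 -0.22 2.43
```

{"api": "servo_tool", "payload": {
  "targets": [
    {"offset":[0,0.0007,0],"dr":[0,0,0]},
    {"offset":[0,0.0014,0],"dr":[0,0,0]},
    {"offset":[0,0.002,0],"dr":[0,0,0]},
    {"offset":[0,0.002,0],"dr":[0,0,0]}
  ]
}}

```text
time_s: 20.87
position: [0.5633, -0.0172, 0.0019]
tcp_rot: [[0.333, 0.943, -0.007], [0.943, -0.333, 0.002], [-0.0, -0.007, -1.0]]
force: [-6.1, 3.5, 5.9]
opening: 0.004
grasp_force: 3.5
```

```bash
python3 st.py
```

```text
20.8667 [-49.9  57.6] 1.9 F jig -6.96 1.29 5.94
```

{"api": "servo_tool", "payload": {
  "targets": [
    {"offset":[0,0.0007,0],"dr":[0,0,0]},
    {"offset":[0,0.0014,0],"dr":[0,0,0]},
    {"offset":[0,0.002,0],"dr":[0,0,0]},
    {"offset":[0,0.002,0],"dr":[0,0,0]}
  ]
}}

```text
time_s: 21.2
position: [0.5641, -0.0175, 0.0019]
tcp_rot: [[0.333, 0.943, -0.009], [0.943, -0.333, 0.003], [-0.0, -0.01, -1.0]]
force: [-7.9, 3.8, 5.5]
opening: 0.001
grasp_force: 4.2
```

```bash
python3 st.py
```

```text
21.2 [-49.   57.6] 1.9 F jig -8.75 0.89 5.45
```

Force is rising with an upward part, so the tip may bear high on the rod. I'll back off, lower 6 mm and push again.

{"api": "servo_tool", "payload": {
  "targets": [
    {"offset":[0,-0.004,0],"dr":[0,0,0]},
    {"offset":[0,-0.01,0],"dr":[0,0,0]},
    {"offset":[0,-0.01,0.003],"dr":[0,0,0]},
    {"offset":[0,-0.01,0.006],"dr":[0,0,0]},
    {"offset":[0,-0.01,0.006],"dr":[0,0,0]},
    {"offset":[0,-0.008,0.006],"dr":[0,0,0]},
    {"offset":[0,-0.006,0.006],"dr":[0,0,0]},
    {"offset":[0,-0.004,0.006],"dr":[0,0,0]},
    {"offset":[0,-0.0025,0.006],"dr":[0,0,0]},
    {"offset":[0,-0.0025,0.006],"dr":[0,0,0]}
  ]
}}

```text
time_s: 22.03
position: [0.5639, -0.0174, -0.004]
tcp_rot: [[0.334, 0.943, -0.006], [0.943, -0.334, 0.002], [-0.0, -0.006, -1.0]]
force: [-4.3, 2.3, 3.2]
opening: 0.008
grasp_force: 2.6
```

```bash
python3 st.py
```

```text
22.0333 [-49.2  57.6] -4.0 F jig -4.84 0.7 3.21
```

{"api": "servo_tool", "payload": {
  "targets": [
    {"offset":[0,0.001,0],"dr":[0,0,0]},
    {"offset":[0,0.002,0],"dr":[0,0,0]},
    {"offset":[0,0.0025,0],"dr":[0,0,0]},
    {"offset":[0,0.0025,0],"dr":[0,0,0]}
  ]
}}

```text
time_s: 22.37
position: [0.5641, -0.0175, -0.004]
tcp_rot: [[0.334, 0.943, -0.01], [0.943, -0.334, 0.003], [-0.001, -0.01, -1.0]]
force: [-7.5, 3.4, 6.3]
opening: 0.004
grasp_force: 4.2
```

```bash
python3 st.py
```

```text
22.3667 [-49.1  57.6] -4.0 F jig -8.16 0.67 6.35
```

{"api": "servo_tool", "payload": {
  "targets": [
    {"offset":[0,0.002,0],"dr":[0,0,0]},
    {"offset":[0,0.004,0],"dr":[0,0,0]},
    {"offset":[0,0.006,0],"dr":[0,0,0]},
    {"offset":[0,0.006,0],"dr":[0,0,0]}
  ]
}}

```text
time_s: 22.7
position: [0.5638, -0.0174, -0.0041]
tcp_rot: [[0.334, 0.942, -0.022], [0.943, -0.334, 0.006], [-0.001, -0.023, -1.0]]
force: [-15.9, 7.2, 13.8]
opening: 0.008
grasp_force: 8.7
```

```bash
python3 st.py
```

```text
22.7 [-49.4  57.6] -4.1 F jig -17.37 1.52 13.8
```

At 17 N nothing moved, so the lever is at its stop. I retreat and lift.

{"api": "servo_tool", "payload": {
  "targets": [
    {"offset":[0,-0.006,0],"dr":[0,0,0]},
    {"offset":[0,-0.014,0],"dr":[0,0,0]},
    {"offset":[0,-0.022,0],"dr":[0,0,0]},
    {"offset":[0,-0.026,0],"dr":[0,0,0]},
    {"offset":[0,-0.026,-0.01],"dr":[0,0,0]},
    {"offset":[0,-0.026,-0.03],"dr":[0,0,0]},
    {"offset":[0,-0.03,-0.06],"dr":[0,0,0]},
    {"offset":[0,-0.05,-0.09],"dr":[0,0,0]},
    {"offset":[0,-0.07,-0.12],"dr":[0,0,0]},
    {"offset":[0,-0.09,-0.14],"dr":[0,0,0]},
    {"offset":[0,-0.1,-0.15],"dr":[0,0,0]},
    {"offset":[0,-0.1,-0.15],"dr":[0,0,0]},
    {"offset":[0,-0.1,-0.15],"dr":[0,0,0]}
  ]
}}

```text
time_s: 23.78
position: [0.4817, 0.0118, 0.1476]
tcp_rot: [[0.334, 0.943, 0.004], [0.943, -0.334, -0.001], [0.0, 0.004, -1.0]]
force: [0.6, 0.7, 0.4]
opening: 0.007
grasp_force: 0.0
```

```bash
python3 st.py; python3 head.py|cut -c60-210
python3 - <<'E'
from rig import viewer
from h import *
c=viewer.capture("scene");t=viewer.capture("top")
def f(c,x0,y0,w,h,s):
    a=cv2.resize(c["color"][y0:y0+h,x0:x0+w,::-1],(w*s,h*s),interpolation=cv2.INTER_CUBIC)
    a=(255*(a/255.)**.6).astype(np.uint8)
    r=np.radians(90)
    for q in((0,-69,18),(-14,-66,20),(14,-66,20),(-14,66,20),(14,66,20),(-35,95,48),(17,-50,18),(17,50,18),(-28,34,39)):
        p=(proj(c,Wd(*q))+.5-[x0,y0])*s;cv2.circle(a,tuple(int(v) for v in p),3,(0,0,255),1)
    return a
cv2.imwrite("pics/f.png",np.vstack([f(c,155,185,114,42+36,7)[:300],np.zeros((1,798,3),np.uint8),np.pad(f(t,255,160,114,85,7),((0,0),(0,0),(0,0)))[:299]]) if 0 else np.hstack([f(c,160,180,100,90,4),f(t,265,160,100,90,4)]))
E
```

```text
23.7833 [-136.5   57.6] 147.6 F jig 0.36 0.88 0.38
 140), (-70.0, 138), (-67.5, 121), (-65.0, 21), (-62.5, 11), (-60.0, 19), (-57.5, 28), (-55.0, 21), (-52.5, 23), (-50.0, 21), (-47.5, 20), (-45.0, 24),
 141), (-70.0, 136), (-67.5, 96), (-65.0, 28), (-62.5, 17), (-60.0, 19), (-57.5, 19), (-55.0, 26), (-52.5, 37), (-50.0, 42), (-47.5, 18), (-45.0, 24), 
92), (-70.0, 28), (-67.5, 28), (-65.0, 22), (-62.5, 18), (-60.0, 19), (-57.5, 23), (-55.0, 28), (-52.5, 87), (-50.0, 135), (-47.5, 88), (-45.0, 32), (-
35), (-70.0, 135), (-67.5, 119), (-65.0, 54), (-62.5, 17), (-60.0, 11), (-57.5, 20), (-55.0, 13), (-52.5, 23), (-50.0, 53), (-47.5, 43), (-45.0, 21), (
37), (-70.0, 107), (-67.5, 91), (-65.0, 48), (-62.5, 14), (-60.0, 9), (-57.5, 13), (-55.0, 36), (-52.5, 127), (-50.0, 136), (-47.5, 121), (-45.0, 53), 
9), (-70.0, 124), (-67.5, 94), (-65.0, 35), (-62.5, 21), (-60.0, 13), (-57.5, 17), (-55.0, 43), (-52.5, 120), (-50.0, 135), (-47.5, 101), (-45.0, 48),
```

View pics/f.png

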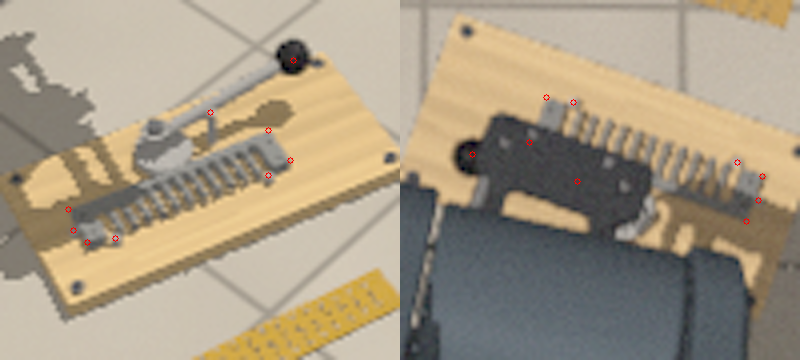

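The last view shows the knob on its predicted home point in both cameras. The rod lies along the comb against the stop pin (210,112), and the comb's end faces are on their seated marks. The arm touches nothing.

```bash
python3 -c "
from rig import ticket
print(ticket.hand_in())"
```

```text
the job is handed in; nothing more can be done
None
```

I slid the comb against the end pin, pushed the cam lever round to its stop so it clamps the comb, and handed the job in at about 24 s; no verdict came back.

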